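# Seat a sleeve in the drill jig and clamp it

## Task

Get the aluminium sleeve that lies on the drill jig's base plate ready for drilling: push it with the fingertips until it lies flush along the fence and fully home against the end stop, then swing the cam lever round to the end of its travel so that the cam clamps the sleeve there. Only push: the sleeve must stay down on the plate, never lifted. Leave the other loose things beside the jig where they are, and finish clear of everything.

Things in the scene. Friction and masses are not known exactly. Their poses are not given: they have to be found in the camera images.
- jig: drill jig fixed to the bench: base plate with fence, end stop, bridge and cam lever. Origin: the corner where fence face and stop face meet, at bench height. +x points from the fence's face to behind it (about away from the robot), +y along the fence away from the stop (about to the robot's left), z up. In this frame, in mm, the grey steel plate spans x -100..30, y -28..224, top z 10
- fence (a point): dark steel fence: this point is the middle of the top edge of its face. In the jig frame (mm) it spans x 0..18, y -20..206, z 10..25; the face at x 0 looks to -x (toward the robot)
- end_stop (a point): dark steel end stop: this point is the middle of the top edge of its face. In the jig frame (mm) it spans x -32..0, y -18..0, z 10..28; the face at y 0 looks to +y. A sleeve fully home lies on the plate with its long side on the fence's face and its end on this face: its centre is then at x -13, y 52, z 23
- bridge (a point): top of the drill bush in the bridge that reaches over the seat from behind the fence: in the jig frame (mm) x -26..18, y 21..51; underside z 41, highest point z 55. A lying sleeve passes under it
- sleeve: the sleeve to seat: straight square aluminium tube with rounded edges, 104 mm long, 26 x 26 mm, 20 to 45 g, loose on the left part of the plate, off the fence, askew up to 0.3 rad; its end nearer the stop starts clear of the cam, to its left. Origin: centre of its underside; x along its length, z up. Hollow to the eye, but its end can be pushed like a solid one
- sleeve_center (a point): centre of the sleeve, 13 mm above its underside (z 23 mm when it lies on the plate)
- cam_lever (a joint): angle of the cam lever about its upright pivot, rad: 0 open (lever points along jig -y, past the stop), grows clockwise seen from above, ends at 1.40 (lever about along jig -x). Starts at 0 to 0.2, stays where left; takes about 2 N at the knob, up to about 10 N once the cam bites. From about 0.9 on, the cam touches a sleeve in the seat and presses it to the fence and toward the stop
- cam_pivot (a point): pivot of the cam lever, in the jig frame at x -46.2, y 35 mm, 40 mm above the bench. The cam under the lever is a steel disc 32 mm across, z 11..33 mm, its centre 5 mm off the pivot (open: toward jig +y; clamped: toward the fence). With the lever open the sleeve passes between cam and fence with 3 to 4 mm to spare
- knob (a point): centre of the black knob standing on the lever's end, 70 mm from the pivot, 60 mm above the bench; 22 mm across, z 49..71 mm. The lever bar under it is 13 mm wide, z 37..44 mm. At joint value q the knob lies from the pivot by 70 mm times (-sin q, -cos q) in jig x, y
- next_sleeve: bystander: another such sleeve, 102 x 26 x 26 mm, lying on the bench in front of the jig (origin: centre of its underside, x along its length)
- end_seal: bystander: a small round tan seal with a post, 20 mm across, 13 mm high, on the bench in front of the jig (origin: centre of its underside)
- cutters: bystander: side cutters with red grips, 58 x 140 x 13 mm, lying on the bench to the left of the jig (origin: centre of the underside)
There are look-alikes about, which are no part of the job. Leave any blue look-alike of the sleeve alone.

How it is judged:
By the outcome, as a careful person would: the job done as asked, in the order asked, and still so for the second after the job is handed in, with the robot touching nothing.
It also fails if it takes over 61 s, if anything falls off the work surface, if the arm or the gripper's body presses on something with over 40 N, if the wrist force passes 120 N, or if a joint passes its speed limit or range.

## Robot

A 6-joint arm with a two-finger parallel gripper is mounted at the origin on a cart in front of the work surface, level with it; the furniture and walls round the work are solid. World frame = base frame: x ahead of the robot, y to its left, z up, the work surface at z = 0. Lengths are in mm, angles in rad, forces in N, time in s.
With the tool pointing down it reaches from about 350 to 775 mm from the base axis. Payload 7.3 kg.
Tool frame: the origin (TCP) lies midway between the tips of the shut fingers; the grasp point (between the pads) lies 19 mm behind it; z points along the fingers, y is the line along which they close (so a half turn about z gives the same grasp; the last joint's range is limited). The gripper opens to 92 mm and grips with 3 to 60 N. Pads are 19 mm wide; open, the fingers measure 130 mm over their backs; the gripper's body (75 mm by 190 mm) begins 47 mm behind the grasp point.
Start: joints at [-1.307, 0.342, 1.524, -0, 1.275, -0.146], TCP at [209.197, -481.541, 226.741] pointing down, gripper open.
Joint ranges: [-2.53, 2.53], [-0.77, 2.02], [0.04, 2.7], [-1, 4.14], [0.28, 2.66], [-3.11, 3.11]. Speed limits (rad/s): [2.57, 2.57, 3.14, 3.14, 3.14, 3.14].

## Interface

Orientations are given as [roll, pitch, yaw] about the fixed x, y, z axes, in that order (R = Rz(yaw) Ry(pitch) Rx(roll)).
In Python, from plant import get_obs, capture, camera_model, close_job, search_frame, regions_of, pinpoint gives the robot as it stands. The module is installed in compiled form; this text tells all that it offers.
- The arm moves only by the shell command python3 -m pendant 'ROWS'. ROWS is JSON, one flat list of numbers, 7 for each row, row after row: the shift along the tool's x, y, z in units of 30 mm (1.0 is 30 mm), then the turn, a rotation vector about the tool's x, y, z in units of 4 degrees (1.0 is 4 degrees), then the closure, from -1 (fully open) to 1 (shut), so that 0 is half open. In form: [dx, dy, dz, wx, wy, wz, gripper, dx, dy, dz, wx, wy, wz, gripper, ...]. A call has 1 to 12 rows; each row shifts and turns the commanded pose from where the row before left it, along the tool's axes as they then stand; what a row does not reach is not made up. A row lasts 1/10 s, in which the tool goes at most 50 mm and 8.59 degrees, less where a joint would pass 70% of its speed; a pose out of reach is approached as far as the arm can. A call with a number of a shift or a turn outside -1 to 1 is refused whole. A call with a gripper value outside its range is refused whole. The fingers move at their own pace and stop on an object; the grip force is fixed at half the most. Time passes only in rows, so rows that do not move let the fingers close. It gives the time, the measured TCP pose, the force, the opening and the grip force at its end, in the units of the state.
- get_obs(): the state, without advancing time (a new reading comes with each control period).
- capture(name): name is "side" or "top"; returns the picture (420x560x3 uint8, red, green, blue); there is no depth.
- camera_model(name): a dict with "fov_y" (degrees; the focal length in pixels is half the picture's height over the tangent of half this angle, whatever the lens; pixels are square), "cx", "cy" (the principal point, pixels), "pose" (4x4, takes a point from camera to world coordinates). Camera axes: x right, y up, looking along -z (the intrinsics and any distortion apply to the point x, -y, -z); pixel columns grow to the right and rows downward; lengths in mm; the calibration is good to about 2 mm. A picture is of the moment at which its call begins. camera_model takes no time and is no camera call.
- close_job(): hands the job in; it is judged then, once.
Trained networks look in the newest picture that a camera, given by its name, has taken for a name from the list of things; names that differ only in an ending like _2 or _b are one class to them, and where a whole thing is asked for, a point or a joint stands for the part that bears it (a point fixed in the world has none). Each returns a list of dicts, best first, with "score" (0 to 1); they miss things now and then, are a little off and sometimes report something else, mostly with a low value. They report only what shows in the picture. A call takes as long as a camera call. They do not tell look-alikes from the thing itself.
- search_frame(camera, thing): "location" ([column, row] in pixels, amid what is visible of it).
- regions_of(camera, thing): "pixels" (420x560 bool, what is visible of it) and "location" ([column, row] in pixels, amid what is visible of it).
- pinpoint(camera, thing): "location" ([column, row] in pixels: a listed point, or the origin of a listed thing).
The state is a dict: "time": time; "joint_positions": joint angles; "dq": joint speeds; "tau": joint torques, N m; "tool_pos": TCP position; "tcp_rot": TCP orientation; "contact_force": force on the tool from outside, world axes, zero at the start; "moment": the same for the moment, N m; "grip_width": finger opening in mm; "finger_force": force on a finger pad.
Only numpy, scipy, OpenCV 4.12 (cv2) and the standard library are available. Lean on these libraries where they do the work, as an engineer would, in place of code of your own. Each camera call takes 0.05 s, during which the arm holds its last target. There are 200 camera calls.

## Working session

There is one attempt and no reset: what is moved stays moved. The work goes in short steps, Python scripts to look and compute and a shell command to move; the robot and the scene stay as the last step left them, time stands still between calls to the robot, and variables do not carry over. Pictures are saved under pics/ and viewed, at most 10 in all, crops included, and the job is handed in when it is done.

```bash
mkdir -p pics
cat > h.py <<'E'
import numpy as np,cv2
from plant import *
def ray(cam,px):
    m=camera_model(cam);f=210/np.tan(np.radians(m['fov_y'])/2)
    P=np.array(m['pose']);d=np.array([(px[0]-m['cx'])/f,-(px[1]-m['cy'])/f,-1.])
    return P[:3,3],P[:3,:3]@d
def hit(cam,px,z):
    o,d=ray(cam,px);return o+d*(z-o[2])/d[2]
def proj(cam,p):
    m=camera_model(cam);f=210/np.tan(np.radians(m['fov_y'])/2)
    P=np.array(m['pose']);c=P[:3,:3].T@(np.array(p)-P[:3,3]);return np.array([m['cx']-f*c[0]/c[2],m['cy']+f*c[1]/c[2]])
E
python3 - <<'E'
from h import *
o=get_obs();print(o['time'],o['tool_pos'],o['tcp_rot'],o['grip_width'])
for c in('side','top'):
    im=capture(c);cv2.imwrite(f'pics/{c}0.png',im[:,:,::-1]);print(c,{k:(np.round(v,2).tolist() if k=='pose' else v) for k,v in camera_model(c).items()})
H=dict(jig=0,fence=25,end_stop=28,bridge=55,sleeve=10,sleeve_center=23,cam_pivot=40,knob=60,next_sleeve=0,end_seal=0,cutters=0)
for c in('top','side'):
  for t,z in H.items():
    for r in pinpoint(c,t)[:3]: print(c,t,round(r['score'],2),np.round(r['location']),np.round(hit(c,r['location'],z)))
E
```

```text
0.0 [ 209.08448314 -481.11425654  226.0321212 ] [-3.14002041e+00 -2.34411238e-04  4.09779924e-01] 91.64906116744274
side {'fov_y': 47.93102578182666, 'cx': 276.18287707787096, 'cy': 215.7457395880526, 'pose': [[1.0, -0.07, 0.06, 552.7], [0.09, 0.49, -0.87, -585.91], [0.03, 0.87, 0.49, 507.31], [0.0, 0.0, 0.0, 1.0]]}
top {'fov_y': 55.60552478730511, 'cx': 274.1670936118294, 'cy': 210.9219073957903, 'pose': [[0.02, 0.99, -0.13, 363.19], [-1.0, 0.02, 0.01, 206.7], [0.01, 0.13, 0.99, 901.52], [0.0, 0.0, 0.0, 1.0]]}
top jig 0.56 [366. 185.] [541. -11.   0.]
top jig 0.19 [390. 202.] [503. -65.   0.]
top fence 0.79 [325. 184.] [537.  88.  25.]
top end_stop 0.9 [363. 188.] [528.   2.  28.]
top end_stop 0.22 [327. 185.] [533.  83.  28.]
top bridge 0.71 [354. 186.] [529.  29.  55.]
top sleeve 0.78 [298. 203.] [495. 146.  10.]
top sleeve 0.67 [221. 159.] [593. 325.  10.]
top sleeve_center 0.83 [221. 159.] [591. 323.  23.]
top sleeve_center 0.69 [301. 206.] [487. 142.  23.]
top sleeve_center 0.15 [388. 202.] [499. -55.  23.]
top cam_pivot 0.61 [350. 201.] [498.  34.  40.]
top cam_pivot 0.36 [288
[... 362 characters left out ...]
88. 298.] [532.  -3.  28.]
side bridge 0.68 [217. 277.] [420.   2.  55.]
side bridge 0.62 [288. 272.] [530.  29.  55.]
side sleeve 0.83 [267. 252.] [484. 150.  10.]
side sleeve 0.76 [322. 213.] [587. 313.  10.]
side sleeve 0.5 [286. 300.] [529.  15.  10.]
side sleeve_center 0.64 [269. 247.] [488. 145.  23.]
side sleeve_center 0.56 [325. 207.] [592. 318.  23.]
side sleeve_center 0.2 [296. 312.] [547. -29.  23.]
side cam_pivot 0.94 [263. 274.] [488.  38.  40.]
side knob 0.98 [258. 296.] [489. -43.  60.]
side next_sleeve 0.71 [215. 242.] [377. 186.   0.]
side end_seal 0.52 [216. 276.] [401.  75.   0.]
side end_seal 0.45 [294. 313.] [544.  -4.   0.]
side cutters 0.85 [265. 216.] [465. 302.   0.]
```

Run:
```python
from h import *
a=cv2.imread('pics/top0.png')[120:300,190:430];b=cv2.imread('pics/side0.png')[180:340,180:380]
cv2.imwrite('pics/c1.png',cv2.resize(a,None,fx=3.3,fy=3.3,interpolation=2)); cv2.imwrite('pics/c2.png',cv2.resize(b,None,fx=3.7,fy=3.7,interpolation=2))
m=camera_model('top');print(m.keys())
for c in('top','side'):
  for r in regions_of(c,'sleeve')[:3]:
    k=r['pixels'].astype(np.uint8);cs,_=cv2.findContours(k,0,1);q=max(cs,key=cv2.contourArea)
    w=np.array([hit(c,p[0],23) for p in q])[:,:2].astype(np.float32);print(c,r['location'],cv2.minAreaRect(w))
    B=cv2.boxPoints(cv2.minAreaRect(w));print(B.round().tolist())
```

```text
dict_keys(['fov_y', 'cx', 'cy', 'pose'])
top [302.5, 203.9] ((490.4504699707031, 140.34658813476562), (26.7969913482666, 105.56242370605469), 8.459400177001953)
[[469.0, 191.0], [485.0, 86.0], [511.0, 90.0], [496.0, 195.0]]
top [220.1, 157.8] ((590.0072021484375, 323.7370300292969), (27.991716384887695, 106.21504211425781), 60.74188232421875)
[[537.0, 337.0], [629.0, 286.0], [643.0, 310.0], [551.0, 362.0]]
side [319.3, 205.5] ((589.8770751953125, 312.1822814941406), (55.07501220703125, 115.3284912109375), 63.879390716552734)
[[526.0, 313.0], [630.0, 262.0], [654.0, 312.0], [550.0, 362.0]]
side [269.8, 246.9] ((491.6163024902344, 144.94940185546875), (28.710107803344727, 140.57569885253906), 6.371340751647949)
[[470.0, 213.0], [485.0, 74.0], [514.0, 77.0], [498.0, 216.0]]
side [263.4, 291.0] ((493.0451965332031, 20.273494720458984), (92.49652099609375, 38.678466796875), 73.95459747314453)
[[462.0, -19.0], [499.0, -30.0], [524.0, 59.0], [487.0, 70.0]]
```

View pics/c1.png

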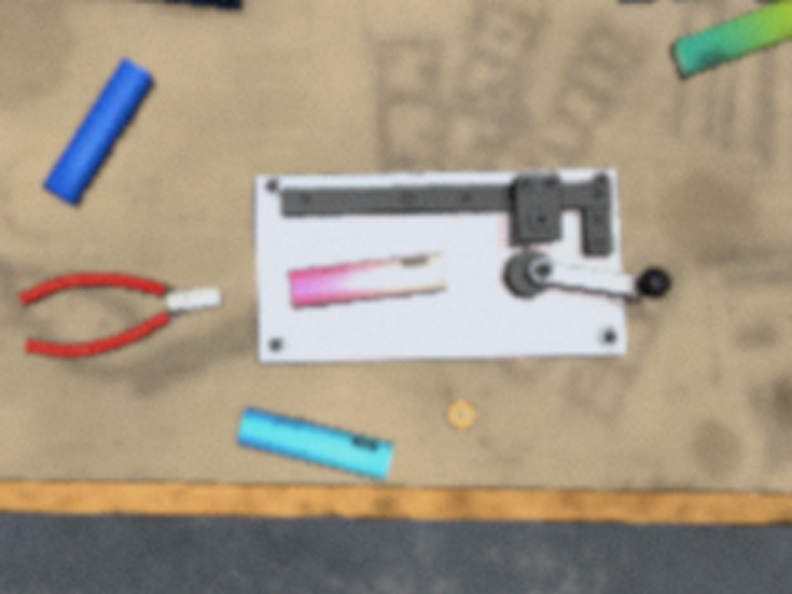

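View pics/c2.png

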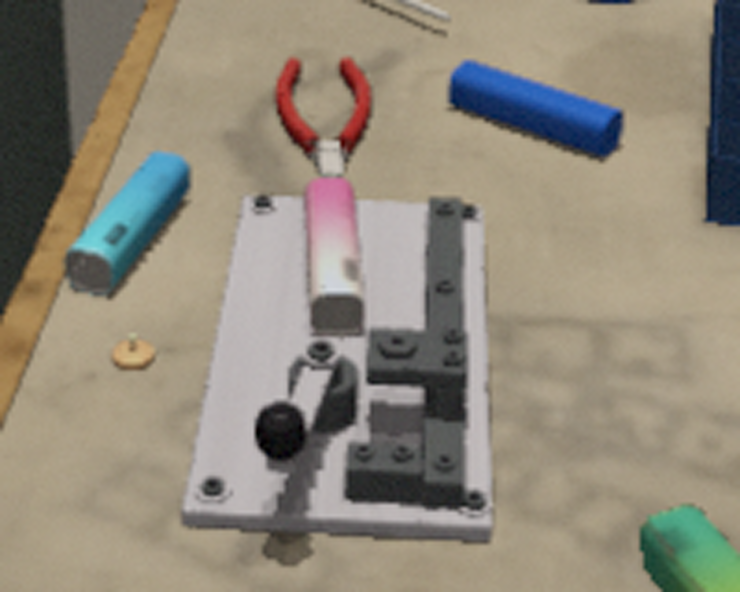

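Run:
```python
from h import *
from scipy.optimize import least_squares
T=lambda l,s,o:[(x/s+o[0],y/s+o[1]) for x,y in l]
ct=T([(256,177),(616,170),(626,355),(258,362)],3.3,(190,120));cs=T([(244,197),(484,203),(490,530),(184,515)],3.7,(180,180))
J=[(30,224,10),(30,-28,10),(-100,-28,10),(-100,224,10)];Js=[(-100,224,10),(30,224,10),(30,-28,10),(-100,-28,10)]
kp=dict(top=[((0,93,25),(325,184)),((-16,0,28),(363,188)),((-46.2,35,40),(350,201))],side=[((0,93,25),(294,266)),((-16,0,28),(288,298)),((-46.2,35,40),(263,274))])
obs=[('top',j,p) for j,p in list(zip(J,ct))+kp['top']]+[('side',j,p) for j,p in list(zip(Js,cs))+kp['side']]
def W(v,j): c,s=np.cos(v[2]),np.sin(v[2]);return np.array([v[0]+c*j[0]-s*j[1],v[1]+s*j[0]+c*j[1],j[2]])
def res(v): return np.concatenate([proj(c,W(v,j))+ (v[3:5] if c=='top' else v[5:7])-np.array(p) for c,j,p in obs]+[np.array(v[3:])*.5])
r=least_squares(res,[540,0,0,0,0,0,0],loss='soft_l1');v=r.x;print(v.round(3));print(res(v).reshape(-1,2).round(1).tolist())
for c in('top','side'):
  for n,p in (('s',(298,203)),):pass
def inv(w):
  c,s=np.cos(v[2]),np.sin(v[2]);d=np.array(w)[:2]-v[:2];return np.array([c*d[0]+s*d[1],-s*d[0]+c*d[1]]).round(1)
off=dict(top=v[3:5],side=v[5:7])
for c,px in(('top',(390,203)),('side',(258,296))): print('knob',inv(hit(c,np.array(px)-off[c],60)))
for k in [(469,191),(485,86),(511,90),(496,195),(490.5,140.3)]: print('sleeve',inv(k))
for n,j in dict(piv=(-46.2,35,0),home=(-13,52,0)).items():print(n,W(v,j).round(1))
```

```text
[ 5.42953e+02 -4.86700e+00  4.20000e-02  1.45000e-01  4.65000e-01
  3.47000e-01  2.09000e-01]
[[-1.3, -0.5], [-0.4, -0.8], [-0.2, -0.4], [-0.6, 0.2], [-0.1, -0.5], [4.0, 1.3], [3.2, 1.3], [-0.4, -1.2], [-0.4, 0.2], [0.8, -1.6], [-0.8, -1.8], [1.0, 0.6], [-3.7, 1.2], [3.6, 4.6], [0.1, 0.2], [0.2, 0.1]]
knob [-52.5 -39.7]
knob [-54.9 -34.4]
sleeve [-65.6 198.8]
sleeve [-54.1  93.2]
sleeve [-27.9  96.1]
sleeve [-38.5 201.7]
sleeve [-46.3 147.3]
piv [495.3  28.2   0. ]
home [527.8  46.5   0. ]
```

Sleeve: pink/white tube on the plate at top (302,204). The blue one at (220,158) is the look-alike and the cyan one at (286,258) is next_sleeve. Only the first lies on the plate, and the crop confirms it. The jig frame is at about (543,-5) with yaw 0.042.

```bash
python3 -m pendant '[0,0,0,0,0,1,-0.2, 0,0,0,0,0,1,-0.2, 0,0,0,0,0,1,-0.2, 0,0,0,0,0,1,-0.2, 0,0,0,0,0,1,-0.2, 0,0,0,0,0,0.27,-0.2, 0.86,-0.5,0,0,0,0,-0.2, 0.86,-1,0,0,0,0,-0.2, 0.86,-1,0,0,0,0,-0.2, 0.86,-1,0,0,0,0,-0.2, 0.86,-1,0,0,0,0,-0.2, 0.86,-1,0,0,0,0,-0.2]'
python3 -m pendant '[0.86,-1,0,0,0,0,-0.2, 0.86,-1,0,0,0,0,-0.2, 0.86,-1,0,0,0,0,-0.2, 0.86,-1,0,0,0,0,-0.2, 0,-1,0,0,0,0,-0.2, 0,-1,0,0,0,0,-0.2, 0,-1,0,0,0,0,-0.2, 0,-1,0.5,0,0,0,-0.2, 0,-1,0.5,0,0,0,-0.2, 0,-1,0.5,0,0,0,-0.2, 0,-1,0.5,0,0,0,-0.2, 0,-1,0.5,0,0,0,-0.2]'
```

```text
time: 2.5
tool_pos: [357.7, -308.9, 226.9]
tcp_rot: [3.141, -0.0, 0.043]
contact_force: [-0.1, -0.4, 0.0]
grip_width: 54.9
finger_force: 0.0
time: 3.7
tool_pos: [444.9, 55.0, 151.3]
tcp_rot: [3.141, -0.001, 0.043]
contact_force: [-0.2, 0.6, 0.0]
grip_width: 55.2
finger_force: 0.0
```

```bash
python3 -m pendant '[0,-1,0,0,0,0,-0.2, 0,-1,0,0,0,0,-0.2, 0,-0.77,0,0,0,0,-0.2, 0,0,1,0,0,0,-0.2, 0,0,1,0,0,0,-0.2, 0,0,1,0,0,0,-0.2, 0,0,0.5,0,0,0,-0.2, 0,0,0,0,0,0,-0.2]'
python3 - <<'E'
from h import *
for c,f in (('top',4),('side',4)):
    im=capture(c)
    a=im[150:280,200:400] if c=='top' else im[190:330,180:340]
    cv2.imwrite(f'pics/d_{c}.png',cv2.resize(a,None,fx=3.5,fy=3.5,interpolation=2)[:,:,::-1])
a=cv2.imread('pics/d_top.png');b=cv2.imread('pics/d_side.png');
h=450;a=a[:h];b=cv2.resize(b,(int(b.shape[1]*h/b.shape[0]),h))
cv2.imwrite('pics/d.png',cv2.resize(np.hstack([a[:,100:],b]),(800,int(450*800/(600+b.shape[1])))))
E
```

```text
time: 4.5
tool_pos: [440.1, 136.6, 44.9]
tcp_rot: [3.141, 0.004, 0.043]
contact_force: [0.4, 0.2, -0.2]
grip_width: 55.2
finger_force: 0.0
```

View pics/d.png

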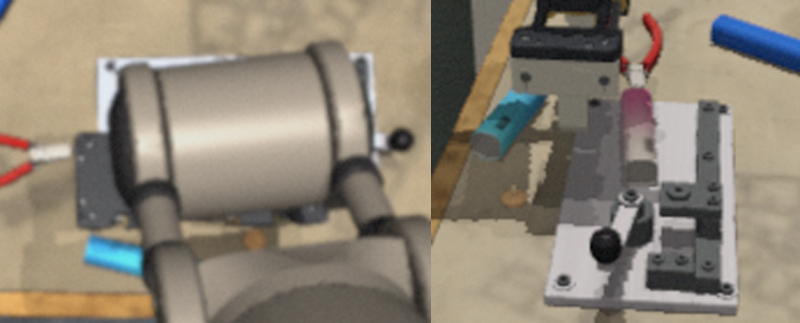

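```bash
python3 -m pendant '[0,0,0.5,0,0,0,-0.2, 0,0,0.4,0,0,0,-0.2, 0.4,0,0,0,0,0,-0.2, 0.25,0,0,0,0,0,-0.2, 0.2,0,0,0,0,0,-0.2, 0.2,0,0,0,0,0,-0.2, 0.2,0,0,0,0,0,-0.2, 0.2,0,0,0,0,0,-0.2, 0,0,0,0,0,0,-0.2]'
python3 -m pendant '[0.15,0,0,0,0,0,-0.2, 0.15,0,0,0,0,0,-0.2, 0.1,0,0,0,0,0,-0.2, 0.1,0,0,0,0,0,-0.2, 0,0,0,0,0,0,-0.2]'
```

```text
time: 5.5
tool_pos: [485.9, 138.6, 19.8]
tcp_rot: [3.142, -0.001, 0.042]
contact_force: [0.0, -0.2, 0.1]
grip_width: 55.4
finger_force: 0.0
time: 6.0
tool_pos: [498.6, 139.2, 19.3]
tcp_rot: [3.141, 0.004, 0.042]
contact_force: [-5.0, -0.4, 2.9]
grip_width: 55.2
finger_force: 2.3
```

```bash
python3 -m pendant '[0.05,0,0,0,0,0,-0.2, 0,0,0,0,0,0,-0.2]'
python3 -c "
from h import *
im=capture('side');cv2.imwrite('pics/e.png',cv2.resize(im[190:330,200:340],None,fx=4.2,fy=4.2,interpolation=2)[:,:,::-1])"
```

```text
time: 6.2
tool_pos: [498.6, 139.2, 19.2]
tcp_rot: [3.141, 0.006, 0.042]
contact_force: [-7.9, -0.7, 5.8]
grip_width: 55.1
finger_force: 4.4
```

View pics/e.png

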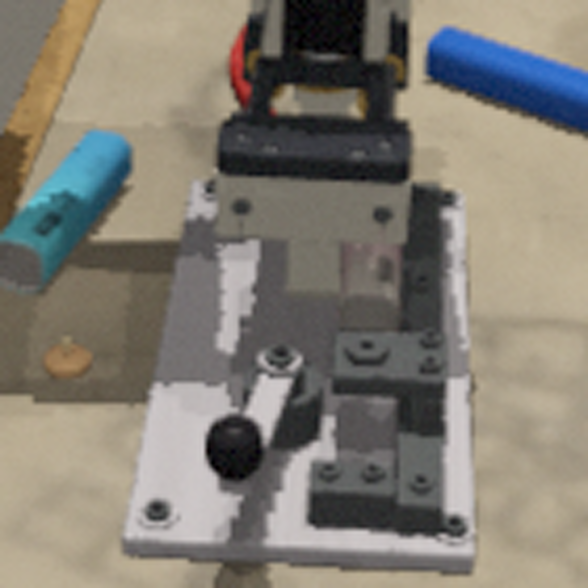

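Sleeve now lies along the fence (image about (370,280), parallel to it). Next I go round to its left end with the fingers shut.

```bash
python3 -m pendant '[-0.5,0,0,0,0,0,-0.2, 0,0,-0.7,0,0,0,-0.2, 0,0,-0.7,0,0,0,1, 0,-1,0,0,0,0,1, 0,-1,0,0,0,0,1, 0,-0.87,0,0,0,0,1, 0.6,0,0,0,0,0,1, 0.55,0,0,0,0,0,1, 0,0,0,0,0,0,1, 0,0,0,0,0,0,1]'
python3 - <<'E'
from h import *
capture('side');capture('top');print(get_obs()['tool_pos'])
for c in('top','side'):
  for r in pinpoint(c,'sleeve_center')[:2]+search_frame(c,'sleeve')[:2]: print(c,r,hit(c,r['location'],23))
E
```

```text
time: 7.25
tool_pos: [517.0, 226.0, 61.4]
tcp_rot: [3.141, 0.001, 0.042]
contact_force: [0.1, 0.1, -0.6]
grip_width: 0.9
finger_force: 0.0
[516.50534218 225.9289567   61.48181701]
top {'location': [301.3, 191.7], 'score': 0.58} [518.59715062 140.41711256  23.        ]
top {'location': [223.5, 159.8], 'score': 0.42} [588.27776746 316.77443653  23.        ]
top {'location': [289.2, 183.1], 'score': 0.62} [537.6513709  167.75766897  23.        ]
top {'location': [206.9, 169.5], 'score': 0.44} [565.19540898 353.31982177  23.        ]
side {'location': [322.4, 209.8], 'score': 0.98} [587.00488883 304.09886359  23.        ]
side {'location': [284.0, 249.8], 'score': 0.78} [516.63130191 140.51868602  23.        ]
side {'location': [324.9, 207.4], 'score': 0.66} [592.36199029 315.62819892  23.        ]
side {'location': [290.4, 249.0], 'score': 0.58} [528.21055041 144.66887885  23.        ]
```

```bash
python3 -m pendant '[-0.07,0,0.5,0,0,0,1, 0,0,0.5,0,0,0,1, 0,0,0.4,0,0,0,1, 0,0.3,0,0,0,0,1, 0,0.2,0,0,0,0,1, 0,0.2,0,0,0,0,1, 0,0.2,0,0,0,0,1, 0,0.2,0,0,0,0,1, 0,0.2,0,0,0,0,1, 0,0.2,0,0,0,0,1, 0,0.2,0,0,0,0,1, 0,0,0,0,0,0,1]'
python3 -c "
from h import *
im=capture('side');cv2.imwrite('pics/f.png',cv2.resize(im[190:330,200:340],None,fx=4.2,fy=4.2,interpolation=2)[:,:,::-1])"
```

```text
time: 8.75
tool_pos: [517.4, 174.3, 19.7]
tcp_rot: [3.141, 0.0, 0.041]
contact_force: [-0.4, -0.4, -0.5]
grip_width: 0.5
finger_force: 0.0
```

View pics/f.png

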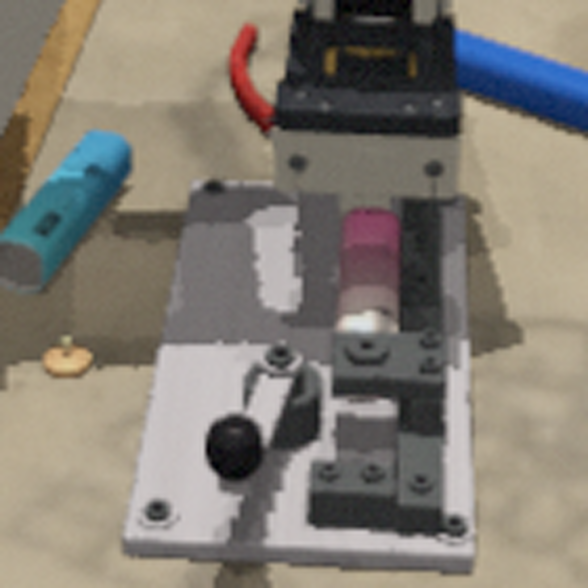

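The sleeve runs along the fence and has entered under the bridge (image (370,270)). I continue toward the stop.

```bash
python3 -m pendant '[0,0.2,0,0,0,0,1, 0,0.2,0,0,0,0,1, 0,0.2,0,0,0,0,1, 0,0.2,0,0,0,0,1, 0,0.2,0,0,0,0,1, 0,0.2,0,0,0,0,1, 0,0.2,0,0,0,0,1, 0,0.15,0,0,0,0,1, 0,0.1,0,0,0,0,1, 0,0,0,0,0,0,1]'
python3 -m pendant '[0,0.1,0,0,0,0,1, 0,0,0,0,0,0,1]'
```

```text
time: 9.8
tool_pos: [519.5, 125.3, 19.7]
tcp_rot: [3.141, 0.0, 0.041]
contact_force: [-0.7, -0.8, -0.3]
grip_width: 0.6
finger_force: 0.0
time: 10.0
tool_pos: [519.6, 122.5, 19.7]
tcp_rot: [3.141, 0.0, 0.042]
contact_force: [-1.0, -0.5, -0.8]
grip_width: 0.5
finger_force: 0.0
```

```bash
python3 -m pendant '[0,0.1,0,0,0,0,1, 0,0,0,0,0,0,1]'
python3 -m pendant '[0,0.05,0,0,0,0,1, 0,0,0,0,0,0,1]'
python3 -m pendant '[0,0.05,0,0,0,0,1, 0,0,0,0,0,0,1]'
```

```text
time: 10.2
tool_pos: [519.7, 119.5, 19.7]
tcp_rot: [3.141, -0.0, 0.042]
contact_force: [0.8, -0.8, -0.0]
grip_width: 0.2
finger_force: 0.0
time: 10.4
tool_pos: [519.8, 118.0, 19.7]
tcp_rot: [3.141, -0.0, 0.042]
contact_force: [-0.9, -0.2, -0.3]
grip_width: 0.6
finger_force: 0.0
time: 10.6
tool_pos: [519.8, 116.6, 19.7]
tcp_rot: [3.141, 0.0, 0.042]
contact_force: [0.1, 0.4, 0.6]
grip_width: 0.3
finger_force: 0.0
```

```bash
python3 -m pendant '[0,0.07,0,0,0,0,1, 0,0,0,0,0,0,1]'
python3 -m pendant '[0,0.07,0,0,0,0,1, 0,0,0,0,0,0,1]'
python3 -c "
from h import *
im=capture('side');cv2.imwrite('pics/g.png',cv2.resize(im[210:330,220:340],None,fx=4.9,fy=4.9,interpolation=2)[:,:,::-1])"
```

```text
time: 10.8
tool_pos: [519.9, 114.4, 19.7]
tcp_rot: [3.142, -0.0, 0.042]
contact_force: [0.3, -0.2, -0.0]
grip_width: 1.0
finger_force: 0.0
time: 11.0
tool_pos: [520.0, 114.1, 19.9]
tcp_rot: [-3.139, -0.0, 0.041]
contact_force: [-1.1, 9.5, 0.4]
grip_width: 0.7
finger_force: 4.8
```

View pics/g.png

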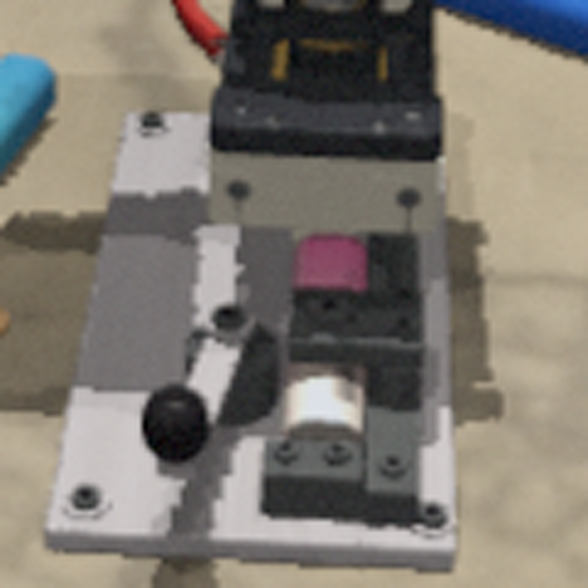

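End of the sleeve is on the stop (white end at (325,400) in the crop, 9.5 N felt). I'll press its tail once to the fence from the front.

```bash
python3 -m pendant '[0,-0.4,0,0,0,0,1, 0,0,-0.8,0,0,0,1, 0,0,-0.8,0,0,0,1, -0.65,0.5,0,0,0,0,1, -0.6,0.6,0,0,0,0,1, 0,0.5,0,0,0,0,1, 0,0,0.8,0,0,0,1, 0,0,0.8,0,0,0,1, 0.2,0,0,0,0,0,1, 0.15,0,0,0,0,0,1, 0,0,0,0,0,0,1]'
python3 -m pendant '[0.1,0,0,0,0,0,1, 0,0,0,0,0,0,1]'
```

```text
time: 12.15
tool_pos: [496.3, 75.6, 20.8]
tcp_rot: [3.141, -0.003, 0.042]
contact_force: [-0.3, 0.3, 0.4]
grip_width: 0.2
finger_force: 0.0
time: 12.35
tool_pos: [498.4, 75.6, 20.5]
tcp_rot: [3.141, -0.002, 0.042]
contact_force: [-0.1, -0.1, 0.6]
grip_width: 0.5
finger_force: 0.0
```

```bash
python3 -m pendant '[0.1,0,0,0,0,0,1, 0,0,0,0,0,0,1]'
python3 -m pendant '[0.08,0,0,0,0,0,1, 0,0,0,0,0,0,1]'
```

```text
time: 12.55
tool_pos: [501.0, 75.6, 20.0]
tcp_rot: [3.141, -0.001, 0.042]
contact_force: [-0.1, -0.1, -0.5]
grip_width: 0.8
finger_force: 0.0
time: 12.75
tool_pos: [501.3, 75.7, 19.5]
tcp_rot: [3.142, 0.004, 0.042]
contact_force: [-4.6, -0.6, 4.3]
grip_width: 0.5
finger_force: 2.4
```

```bash
python3 -m pendant '[-0.33,0,0,0,0,0,1, 0,0,-0.9,0,0,0,1, 0,0,-0.9,0,0,0,1, 0,0,-0.9,0,0,0,1, 0.33,0.8,0,0,0,0,1, 0.34,0.8,0,0,0,0,1, 0,0.8,0,0,0,0,1, 0,0.8,0,0,0,0,1, 0,0.82,0,0,0,0,1, 0,0,0.8,0,0,0,1, 0,0,0.75,0,0,0,1, 0,0,0,0,0,0,1]'
python3 - <<'E'
from h import *
im=capture('side');o=get_obs();print(o['tool_pos'],o['joint_positions'])
for r in pinpoint('side','knob')[:2]:print(r,hit('side',r['location'],60))
cv2.imwrite('pics/i.png',cv2.resize(im[210:330,220:340],None,fx=4.9,fy=4.9,interpolation=2)[:,:,::-1])
E
```

```text
time: 13.95
tool_pos: [515.8, -44.1, 51.9]
tcp_rot: [-3.14, 0.005, 0.041]
contact_force: [-0.8, 0.3, -1.1]
grip_width: 0.5
finger_force: 0.0
[516.94014426 -44.15848532  53.31358975] [-2.32963168e-01  5.39428503e-01  1.75359328e+00 -1.00118092e-04
  8.51481281e-01  1.29617405e+00]
{'location': [293.4, 313.2], 'score': 0.57} [544.1987463  -73.56592131  60.        ]
```

View pics/i.png

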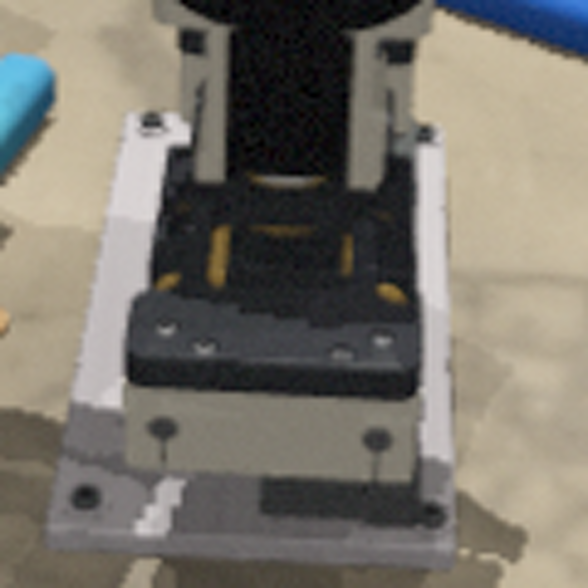

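```bash
python3 -m pendant '[0,0,0,0,0,1,1, -0.21,0,0,0,0,0,1, -0.165,0.04,0,0,0,1,1, -0.165,0.04,0,0,0,1,1, -0.165,0.04,0,0,0,1,1, -0.165,0.04,0,0,0,1,1, -0.165,0.04,0,0,0,1,1, -0.165,0.04,0,0,0,1,1, 0,0,0,0,0,0,1]'
python3 - <<'E'
from h import *
c=0.042
im=capture('side');o=get_obs();p=o['tool_pos'];dx,dy=p[0]-540.4,p[1]+8.3
x=dx+c*dy+46.2;y=dy-c*dx-35;q=np.pi+c-0  # lever-relative
t=c-o['tcp_rot'][2];print('qtool',t,'tool-frame offset from pivot',x*np.cos(t)-y*np.sin(t),-x*np.sin(t)-y*np.cos(t),p)
for r in pinpoint('side','knob')[:2]:print(r,hit('side',r['location'],60))
E
```

```text
time: 14.95
tool_pos: [481.5, -45.2, 55.2]
tcp_rot: [-3.141, -0.002, -0.446]
contact_force: [1.0, -1.3, -1.1]
grip_width: 0.4
finger_force: 0.1
qtool 0.48590999882214664 tool-frame offset from pivot 19.955050296878575 67.95674098577122 [481.65740724 -45.17723208  55.0975856 ]
{'location': [241.2, 291.4], 'score': 0.59} [464.01583971 -34.35418597  60.        ]
{'location': [215.2, 246.5], 'score': 0.22} [401.67862858  80.29799526  60.        ]
```

```bash
python3 -m pendant '[-0.165,0.05,0,0,0,1,1, -0.165,0.05,0,0,0,1,1, -0.165,0.05,0,0,0,1,1, -0.165,0.05,0,0,0,1,1, -0.165,0.05,0,0,0,1,1, -0.165,0.05,0,0,0,1,1, -0.165,0.05,0,0,0,1,1, -0.165,0.05,0,0,0,1,1, 0,0,0,0,0,0,1]'
cat > st.py <<'E'
from h import *
c=0.042
im=capture('side');o=get_obs();p=o['tool_pos'];dx,dy=p[0]-540.4,p[1]+8.3
x=dx+c*dy+46.2;y=dy-c*dx-35
t=c-o['tcp_rot'][2];print('qtool',t,'off',x*np.cos(t)-y*np.sin(t),-x*np.sin(t)-y*np.cos(t),'j6',o['joint_positions'][5],o['contact_force'])
for r in pinpoint('side','knob')[:2]:
  w=hit('side',r['location'],60);k=w[:2]-[492.7,24.8];print(r['score'],w,'q',np.arctan2(-(k[0]+c*k[1]),-(k[1]-c*k[0])),np.hypot(*k))
E
python3 st.py
```

```text
time: 15.95
tool_pos: [444.7, -29.4, 54.8]
tcp_rot: [-3.14, -0.002, -1.004]
contact_force: [2.6, -1.2, 0.2]
grip_width: 0.4
finger_force: 0.8
qtool 1.0440502941009777 off 19.73635400751113 69.89248614096432 j6 2.3343481814400455 [ 2.37287498 -1.20710171  0.67278983]
```

```bash
python3 -m pendant '[-0.165,0.04,0,0,0,1,1, -0.165,0.04,0,0,0,1,1, -0.165,0.04,0,0,0,1,1, -0.165,0.04,0,0,0,1,1, 0,0,0,0,0,0,1]'; python3 st.py
python3 -m pendant '[-0.165,0.04,0,0,0,1,1, 0,0,0,0,0,0,1]'; python3 st.py
```

```text
time: 16.55
tool_pos: [431.0, -14.3, 54.5]
tcp_rot: [-3.141, -0.001, -1.283]
contact_force: [0.2, -2.4, 0.5]
grip_width: 0.4
finger_force: 1.2
qtool 1.3239786948072656 off 19.754655317551027 70.38584572614118 j6 2.642590238439611 [ 0.18358959 -2.47864499  1.70216872]
0.66 [426.93542197   6.16172851  60.        ] q 1.3366046206734614 68.35469909217804
time: 16.85
tool_pos: [428.2, -9.7, 54.3]
tcp_rot: [3.141, -0.0, -1.354]
contact_force: [0.7, -2.0, 1.6]
grip_width: 0.3
finger_force: 1.0
qtool 1.3942431151107508 off 19.490866414555292 70.58407753368604 j6 2.721589223889693 [ 1.41848575 -2.51056935  0.80459937]
0.72 [422.09100017   9.00736642  60.        ] q 1.3927299808202258 72.35356337133098
0.45 [531.54628017 -45.98783558  60.        ] q -0.4599234829486509 80.74621445393157
```

```bash
for i in 1; do python3 -m pendant '[-0.08,0,0,0,0,0,1, 0,0,0,0,0,0,1]'; done; python3 -m pendant '[-0.08,0,0,0,0,0,1, 0,0,0,0,0,0,1]'; python3 st.py
```

```text
time: 17.15
tool_pos: [427.9, -8.1, 54.3]
tcp_rot: [3.141, -0.002, -1.352]
contact_force: [-0.6, -9.2, 1.2]
grip_width: 0.5
finger_force: 4.3
time: 17.35
tool_pos: [427.9, -7.4, 54.4]
tcp_rot: [-3.141, -0.005, -1.351]
contact_force: [-0.1, -20.7, 0.4]
grip_width: 0.2
finger_force: 9.3
qtool 1.3933268782479473 off 17.284975839378667 70.35951509894927 j6 2.733138380552155 [ -0.79750993 -20.79958062   0.54831886]
0.79 [424.47042593  14.11197895  60.        ] q 1.4573864991954317 69.06162879384794
0.67 [527.49652028 -16.10310613  60.        ] q -0.662928495795516 53.70160067029955
```

Force rose to about 21 N with almost no motion, so the lever is at its end stop. Backing away and checking.

```bash
python3 -m pendant '[0.4,0,0,0,0,0,1, 0.8,0,0,0,0,0,1, 0,0,-1,0,0,0,1, 0,0,-1,0,0,0,1, 0,0,-1,0,0,0,1, 1,0,-1,0,0,0,1, 1,0,-1,0,0,0,1, 1,0,0,0,0,0,1, 1,0,0,0,0,0,1, 1,0,0,0,0,0,1, 1,0,0,0,0,0,1, 0,0,0,0,0,0,1]'
python3 st.py
python3 - <<'E'
from h import *
a=capture('top')[150:280,240:400];b=capture('side')[200:330,200:340]
A=cv2.resize(a,None,fx=3,fy=3,interpolation=2);B=cv2.resize(b,(320,297),interpolation=2);B=cv2.resize(b,None,fx=3,fy=3,interpolation=2)
cv2.imwrite('pics/j.png',np.hstack([A[:, :],B])[:,:800,::-1])
v=(540.4,-8.3,.042)
for c in('top','side'):
  for t,z in(('sleeve_center',23),('next_sleeve',0),('end_seal',0),('cutters',0)):
    for r in pinpoint(c,t)[:1]: print(c,t,round(r['score'],2),hit(c,r['location'],z).round())
E
```

```text
time: 18.65
tool_pos: [473.8, -218.3, 203.5]
tcp_rot: [3.141, 0.0, -1.356]
contact_force: [0.5, 0.4, 0.3]
grip_width: 0.2
finger_force: 0.0
qtool 1.397759544835324 off 231.69014503250528 70.57570806054666 j6 2.349550803910059 [-0.93538664  0.29805542  0.0022243 ]
top sleeve_center 0.95 [526.  39.  23.]
top next_sleeve 0.93 [377. 177.   0.]
top end_seal 0.55 [399.  72.   0.]
top cutters 0.65 [472. 305.   0.]
side sleeve_center 0.59 [591. 309.  23.]
side cutters 0.51 [525.  69.   0.]
```

View pics/j.png

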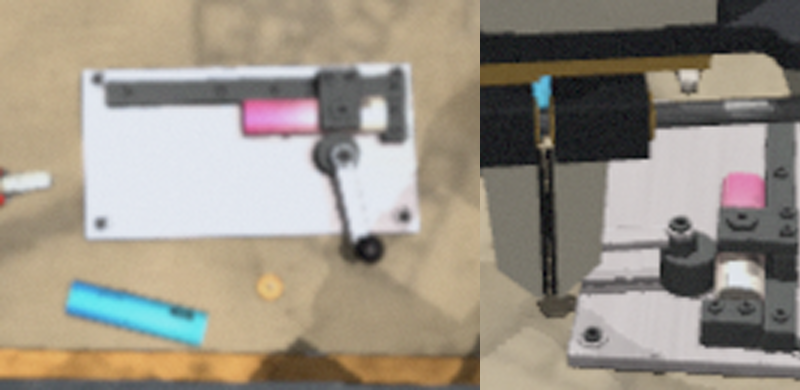

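Run:
```python
from h import *
c=.042
capture('top')
kp={}
for t,z in(('knob',60),('cam_pivot',40)):
  for r in pinpoint('top',t)[:2]: kp.setdefault(t,hit('top',r['location'],z));print(t,r,hit('top',r['location'],z))
for q in(1.2,1.25,1.3,1.35,1.4):
  o=np.array([-46.2-70*np.sin(q),35-70*np.cos(q)]);w=[540.4+o[0]-c*o[1],-8.3+c*o[0]+o[1],60];print(q,np.round(w),proj('top',w))
print('pivot exp px',proj('top',[492.7,24.8,40]))
```

```text
knob {'location': [362.2, 232.7], 'score': 0.94} [426.37785097  13.27407297  60.        ]
cam_pivot {'location': [349.6, 200.8], 'score': 0.57} [497.3821185   35.62057255  40.        ]
cam_pivot {'location': [355.2, 189.6], 'score': 0.23} [522.53155517  23.12429277  40.        ]
1.2 [429.  -3.  60.] [370.01264712 231.81700433]
1.25 [427.  -0.  60.] [368.49411011 232.41319318]
1.3 [426.   3.  60.] [366.94471942 232.93196835]
1.35 [425.   7.  60.] [365.36844192 233.371949  ]
1.4 [424.  10.  60.] [363.7693201  233.73196126]
pivot exp px [354.54650034 203.00574062]
```

Knob sits at (362,233) in the top view, which matches q≈1.40. The sleeve is flush and home, the bystanders haven't moved, and the arm is clear.

```bash
python3 -c "
from plant import *
print(close_job())"
```

```text
the job is handed in; nothing more can be done
None
```

The job is handed in: the sleeve is flush on the fence and home against the stop, the cam lever is at the end of its travel (about 1.40 rad), the other loose things are where they were, and the arm is clear.

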